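# Trap the cork block in the glue-up jig

### The job

The cork sanding block is to be held in the wooden jig so that fresh paper can be glued on. Without picking anything up, push the block along the table with the fingers until a long side lies flat against the jig's long fence, between the short side fence and the sliding stop; then push the sliding stop along until the block is trapped snugly between stop and side fence, with no gap on any of these three sides. The two jars and the olive-green wooden egg beside the jig must stay where they are. Mind the desk lamp on the right when swinging the arm in.

Things in the scene. Friction and masses are not known exactly. Their poses are not given: they have to be found in the camera images.
- sanding_block: Brown cork sanding block, a loose rectangular block lying flat on the table, 56 (own x) x 85 (own y) x 24 mm high, about 60 g. Origin: centre of its underside; z up.
- jig: Two pale battens 18 mm high fixed to the table in an L, no base plate. Origin: on the table, on the long fence's inner face; own x points through that fence (away from the working side), -y along it to the side fence. Long fence: inner face x = 0, 24 mm thick, y -115 to +220 mm. A block in the corner, long side on it, has its centre at x = -28, y = -47.5 mm.
- stop_push (a point): Middle of the sliding stop's outer (pushed) face, 16 mm up, at jig x = -30.5, y = +140 mm - joint. The stop is a darker wooden saddle on the long fence, 32 mm high, 30 mm thick along jig y; its front cheek spans jig x -59.5 to -1.5 mm, just above the table, the rear cheek ends at x = +37 mm. Its inner face, which meets the block, is 30 mm further along jig -y. Push along jig -y.
- stop (a joint): Place of the sliding stop along the long fence, m, 0 to 0.14, growing toward the side fence. About 1.5 N of friction; it stays where it is left. Its inner face is 200 mm minus this value from the side fence; on the trapped 85 mm block it reads 0.115.
- white_jar: White capped primer jar, 42 mm wide, 64 mm high, loose, standing on the table outside the side fence. Origin: centre of the underside. Leave it alone.
- ochre_jar: Ochre jar with a black cap, 39 mm wide, 48 mm high, loose, standing behind the long fence. Origin: centre of the underside. Leave it alone.
- side_fence (a point): Middle of the inner face of the short side fence, 9 mm above the table, at jig x = -28, y = -90 mm. The fence is 24 mm thick and runs from jig x = -56.5 mm to the long fence. (Obstacle for the arm, outside the work: the fixed lamp's stem leans from world (0.49, -0.64, 0.06) to (0.38, -0.43, 0.49); its head runs from there, level, to (0.55, -0.20, 0.48). Fold the arm in before swinging past.)
- turned_egg: Olive-green turned wooden egg with a yellow band, on a flat foot, 42 mm wide, 54 mm high, loose, standing beyond the sliding stop. Origin: centre of the underside. Leave it alone.
Mind the look-alikes: they are no part of the job. Several things have the shape of the sanding_block; the one meant has the colours described above.

How it is judged:
By the outcome, as a careful person would: the job done as asked, in the order asked, and still so for the second after the job is handed in, with the robot touching nothing.
It also fails if it takes over 70 s, if anything falls off the work surface, if the arm or the gripper's body presses on something with over 40 N, if the wrist force passes 120 N, or if a joint passes its speed limit or range.

### The arm

A 6-joint arm with a two-finger parallel gripper is mounted at the origin on a cart in front of the work surface, level with it; the furniture and walls round the work are solid. World frame = base frame: x ahead of the robot, y to its left, z up, the work surface at z = 0. Lengths are in m, angles in degrees, forces in N, time in s.
With the tool pointing down it reaches from about 0.225 to 0.725 m from the base axis. Payload 3.1 kg.
Tool frame: the origin (TCP) lies between the finger pads; the fingertips stand tip_reach ahead of it and the grasp point (between the pads) lies 5 mm behind it (tip_reach is the distance from the TCP to the fingertips, in m); z points along the fingers, y is the line along which they close (so a half turn about z gives the same grasp; the last joint's range is limited). The gripper opens to 85 mm and grips with 20 to 120 N. Pads are 22 mm wide; open, the fingers measure 114 mm over their backs; the gripper's body (76 mm by 85 mm) begins 54 mm behind the grasp point. The pads swing forward as they close: fully open they stand 13 mm farther back than shut.
Start: joints at [57.995, 2.75, 5.684, 92.934, 0, 82.678], TCP at [0.219, 0.477, 0.245] pointing down, gripper open.
Joint ranges: [-166.93, 166.93], [-56.73, 111.36], [-69.38, 81.34], [-121.58, 131.49], [-85.45, 84.26], [-180, 180]. Speed limits (degrees/s): [159.86, 159.86, 180, 180, 180, 180].

### API

Orientations are given as a 3x3 rotation matrix whose columns are the frame's x, y, z axes.
In Python, from cell import * gives the robot as it stands. The module is installed in compiled form; this text tells all that it offers.
- The arm moves only by the tool servo_tool, never from a script. Its argument "increments" is one flat list of numbers, 7 for each row, row after row: the finger opening in m, from 0 to 0.0854, then the shift along the world's x, y, z in m, then the turn, a rotation vector about the world's x, y, z in rad. In form: [grip, x, y, z, wx, wy, wz, grip, x, y, z, wx, wy, wz, ...]. A call has 1 to 5 rows; each row shifts and turns the commanded pose from where the row before left it; what a row does not reach is not made up. A row lasts 1/8 s, in which the tool goes at most 62.5 mm and 10.7 degrees, less where a joint would pass 70% of its speed; a pose out of reach is approached as far as the arm can. A call with a gripper value outside its range is refused whole. The fingers move at their own pace and stop on an object; "force" is the grip in N (left out, the last holds). Time passes only in rows, so rows that do not move let the fingers close. It gives the time, the measured TCP pose, the force, the opening and the grip force at its end, in the units of the state.
- get_state(): the state, without advancing time (a new reading comes with each control period).
- grab_frame(name): name is "scene" or "top" or "wrist"; returns a dict with "frame" (400x640x3 uint8, red, green, blue), "fx", "fy", "cx", "cy" (pixels), "origin" and "orientation" of the camera in the world. Camera axes: x right, y down, z forward; pixel columns grow to the right and rows downward; lengths in m; the calibration is good to about 2 mm. A picture is of the moment at which its call begins. There is no depth.
- sign_off(): hands the job in; it is judged then, once.
The state is a dict: "t": time; "qpos": joint angles; "dq": joint speeds; "joint_efforts": joint torques, N m; "eef_pos": TCP position; "tool_rot": TCP orientation; "force": force on the tool from outside, world axes, zero at the start; "moment": the same for the moment, N m; "gripper_width": finger opening in m; "finger_force": force on a finger pad.
Only numpy, scipy, OpenCV 4.12 (cv2) and the standard library are available. Lean on these libraries where they do the work, as an engineer would, in place of code of your own. Each camera call takes 0.05 s, during which the arm holds its last target. There are 200 camera calls.

## Working session

There is one attempt and no reset: what is moved stays moved. The work goes in short steps, Python scripts to look and compute and a tool call to move; the robot and the scene stay as the last step left them, time stands still between calls to the robot, and variables do not carry over. Pictures are saved under pics/ and viewed, at most 10 in all, crops included, and the job is handed in when it is done.

Besides the shell and the picture viewer there is one more tool, called after "Emit:" as name(argument=value, ...) on one line, values as JSON. servo_tool: Moves the arm, as the interface text tells. Its arguments: {"type":"object","properties":{"increments":{"type":"array"},"force":{"type":"number"}},"required":["increments"]}

```bash
mkdir -p pics; cat > h.py <<'E'
from cell import *
import numpy as np, cv2
def grab(n,f=None):
    d=grab_frame(n)
    if f: cv2.imwrite('pics/'+f,d['frame'][:,:,::-1])
    return d
def ray(d,u,v):
    r=np.array([(u-d['cx'])/d['fx'],(v-d['cy'])/d['fy'],1.])
    return np.array(d['origin']),np.array(d['orientation'])@r
def plane(d,u,v,z=0):
    o,r=ray(d,u,v); return o+r*(z-o[2])/r[2]
def proj(d,p):
    q=np.array(d['orientation']).T@(np.array(p)-d['origin']); return np.array([d['fx']*q[0]/q[2]+d['cx'],d['fy']*q[1]/q[2]+d['cy']])
def tri(d1,p1,d2,p2):
    o1,r1=ray(d1,*p1);o2,r2=ray(d2,*p2)
    A=np.stack([r1,-r2],1);s=np.linalg.lstsq(A,o2-o1,rcond=None)[0]
    a=o1+s[0]*r1;b=o2+s[1]*r2; return (a+b)/2,np.linalg.norm(a-b)
E
python3 - <<'E'
from h import *
for n in('scene','top'):
    d=grab(n,n+'0.png');print(n,d['fx'],d['cx'],d['cy'],d['origin'],np.round(d['orientation'],3).tolist())
print(get_state())
E
```

```text
scene 448.7552711876138 328.98055214675094 195.6843155443863 [-0.22877168 -0.37483739  0.73928428] [[0.483, -0.538, 0.691], [-0.875, -0.29, 0.387], [-0.007, -0.792, -0.611]]
top 375.1667644632548 319.32021566906053 197.37513816948453 [0.38046221 0.08047918 0.92722433] [[0.007, -0.984, 0.176], [-1.0, -0.011, -0.022], [0.023, -0.176, -0.984]]
{'t': 0.1, 'qpos': array([5.79956515e+01, 2.79038478e+00, 5.60199899e+00, 9.29351489e+01,
       4.35308913e-04, 8.26776833e+01]), 'dq': array([-0.1225801 , -0.01570433,  0.19230956,  0.03000174,  0.11159235,
       -0.12989964]), 'joint_efforts': array([ 2.47038392e-03, -3.39851296e+01,  3.20935607e+01,  1.58728956e-02,
       -1.67611447e-04,  8.05676933e-06]), 'eef_pos': array([0.2189596 , 0.47658407, 0.24423078]), 'tool_rot': array([[-9.08639012e-01,  4.17580921e-01, -1.14913305e-03],
       [ 4.17582407e-01,  9.08637224e-01, -1.82435128e-03],
       [ 2.82330780e-04, -2.13753449e-03, -9.99997676e-01]]), 'force': array([-0.03247454, -0.32089269,  0.17472595]), 'moment': array([ 0.03377908, -0.029981  , -0.02793772]), 'finger_force': 0.0, 'gripper_width': 0.08541846144876285}
```

```bash
ls pics
```

```text
scene0.png
top0.png
```

View pics/top0.png

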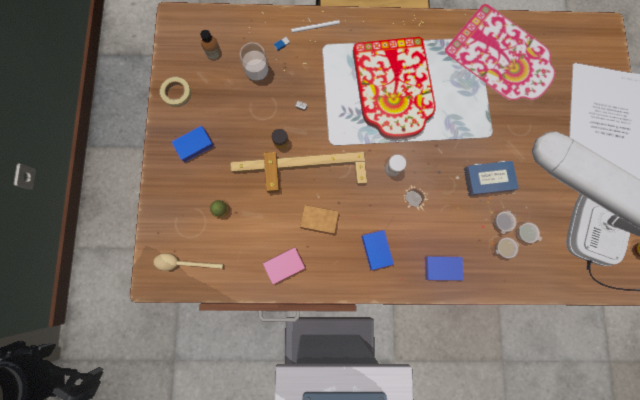

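View pics/scene0.png

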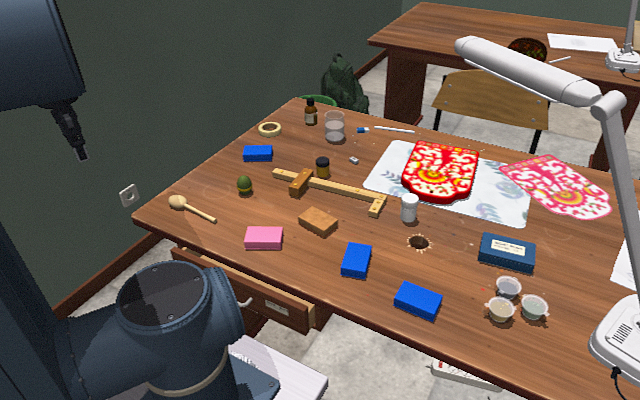

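The top view shows the cork block at (320,220), and it is the only brown one. Things that could be mistaken for it: pink block (284,266), blue blocks (378,250), (444,268) and (193,143), navy tin (492,178). The long fence runs (232,167)–(366,158), the side fence is at (362,172), the stop at (271,171), the egg at (219,208), and the jars at (280,137) and (397,163). The scene view shows the block at (318,220), the stop at (301,182) and the side fence at (377,206). Next I'll measure and check one crop.

```bash
cat > m.py <<'E'
from h import *
def biggest(m,near):
    cs,_=cv2.findContours(m,cv2.RETR_EXTERNAL,cv2.CHAIN_APPROX_NONE)
    cs=[c for c in cs if cv2.contourArea(c)>60]
    return min(cs,key=lambda c:abs(cv2.pointPolygonTest(c,near,True)) if cv2.pointPolygonTest(c,near,True)<0 else 0)
E
python3 - <<'E'
from m import *
t=grab('top');s=grab('scene')
for d,pts in((t,[(320,213),(320,228),(320,240),(300,164),(271,160),(271,185),(363,172),(219,208)]),(s,[(318,217),(318,240),(345,190),(300,180),(376,205)])):
    h=cv2.cvtColor(d['frame'],cv2.COLOR_RGB2HSV)
    for p in pts: print(p,h[p[1],p[0]],d['frame'][p[1],p[0]])
a=cv2.resize(t['frame'][125:245,215:415],None,fx=4,fy=4,interpolation=cv2.INTER_CUBIC)
b=cv2.resize(s['frame'][155:255,220:420],None,fx=4,fy=4,interpolation=cv2.INTER_CUBIC)
cv2.imwrite('pics/c1.png',np.vstack([a,b])[:,:,::-1][:600] if 0 else cv2.resize(np.vstack([a,b]),None,fx=.68,fy=.68)[:,:,::-1])
E
```

```text
(320, 213) [ 16 132 190] [190 145  92]
(320, 228) [ 16 131 189] [189 145  92]
(320, 240) [ 13 133 157] [157 111  75]
(300, 164) [ 19 101 202] [202 172 122]
(271, 160) [ 21 162 176] [176 143  64]
(271, 185) [ 24 162 197] [197 172  72]
(363, 172) [ 19  96 209] [209 180 130]
(219, 208) [ 34 114 107] [100 107  59]
(318, 217) [ 14 151 216] [216 147  88]
(318, 240) [ 12 149 164] [164 106  68]
(345, 190) [ 17 125 185] [185 145  94]
(300, 180) [ 16 183 191] [191 126  54]
(376, 205) [ 20 112 241] [241 207 135]
```

View pics/c1.png

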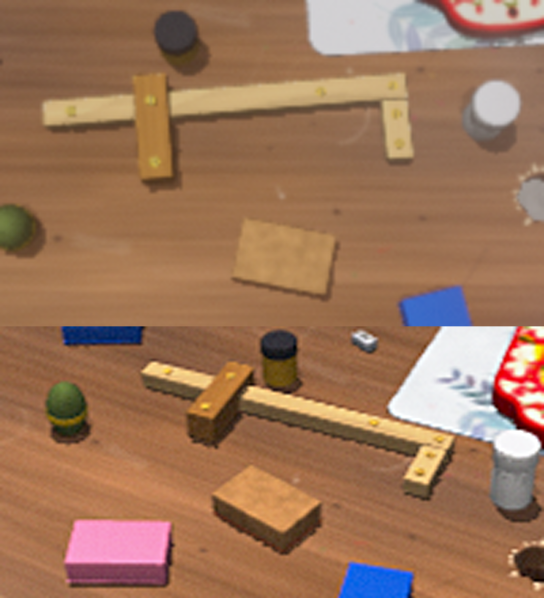

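The crop confirms the brown cork block, its long side turned some 10–15° from the fence, and the jig, stop, jars and egg as described. Next I measure corners in both views.

```bash
python3 - <<'E'
from m import *
t=grab('top');s=grab('scene')
def hsv(d): return cv2.cvtColor(cv2.bilateralFilter(d['frame'],5,30,3),cv2.COLOR_RGB2HSV)
ht,hs=hsv(t),hsv(s)
def quad(m,near):
    c=biggest(m,near); h=cv2.convexHull(c); 
    e=.01*cv2.arcLength(h,True)
    while True:
        q=cv2.approxPolyDP(h,e,True)
        if len(q)<=4: return q[:,0].astype(float),cv2.contourArea(c)
        e*=1.15
mt=cv2.inRange(ht,(12,110,172),(19,160,255))
ms=cv2.inRange(hs,(10,110,195),(17,185,255))
qt,a=quad(mt,(320,217));print('T',qt.tolist(),a)
qs,a2=quad(ms,(318,217));print('S',qs.tolist(),a2)
P=np.array([plane(t,*p,.024) for p in qt]);print('top@24',P.round(4).tolist(),[np.linalg.norm(P[i]-P[i-1]).round(4) for i in range(4)],P.mean(0))
P2=np.array([plane(s,*p,.024) for p in qs]);print('sc@24',P2.round(4).tolist(),[np.linalg.norm(P2[i]-P2[i-1]).round(4) for i in range(4)],P2.mean(0))
for p,x in zip(qt,P):
    j=np.argmin(np.linalg.norm(P2-x,axis=1)); print('tri',[np.round(v,4) for v in tri(t,p,s,qs[j])])
# fence: top edges
mf=cv2.inRange(ht,(15,70,180),(23,120,255)); 
ins=[];outs=[]
for u in list(range(236,262,2))+list(range(284,352,2)):
    col=np.where(mf[145:180,u])[0]
    if len(col): ins.append((u,145+col.max()+.5));outs.append((u,145+col.min()-.5))
for nm,e in(('in',ins),('out',outs)):
  for z in(0,.018):
    W=np.array([plane(t,*p,z)[:2] for p in e]);vx,vy,x0,y0=cv2.fitLine(W.astype(np.float32),cv2.DIST_HUBER,0,.01,.01).ravel()
    print(nm,z,'dir',np.degrees(np.arctan2(vx,vy)).round(2),'x at y=.2,.0:',x0+(.2-y0)*vx/vy,x0+(0-y0)*vx/vy, W[:,1].max(),W[:,1].min())
row=np.where(mf[172,340:380])[0]+340;print('side row172',row.min(),row.max(),[plane(t,u,172,.018) for u in(row.min()-.5,row.max()+.5)])
c=biggest(mf,(362,172));print(cv2.boundingRect(c))
E
```

```text
T [[337.0, 212.0], [333.0, 231.0], [239.0, 231.0], [305.0, 206.0]] 1056.0
S [[336.0, 220.0], [322.0, 229.0], [298.0, 216.0], [312.0, 206.0]] 436.5
top@24 [[0.5066, 0.0174, 0.024], [0.4604, 0.0271, 0.024], [0.4582, 0.2526, 0.024], [0.5206, 0.0954, 0.024]] [np.float64(0.0792), np.float64(0.0473), np.float64(0.2255), np.float64(0.1691)] [0.48645294 0.09812444 0.024     ]
sc@24 [[0.5033, 0.0158, 0.024], [0.4585, 0.0296, 0.024], [0.472, 0.1053, 0.024], [0.5221, 0.0949, 0.024]] [np.float64(0.0813), np.float64(0.0468), np.float64(0.0769), np.float64(0.0512)] [0.48898316 0.06138069 0.024     ]
tri [array([0.507 , 0.0174, 0.0206]), np.float64(0.0006)]
tri [array([0.4594, 0.0284, 0.0241]), np.float64(0.003)]
tri [array([ 0.4932,  0.2006, -0.0216]), np.float64(0.1351)]
tri [array([0.5208, 0.0948, 0.0248]), np.float64(0.0013)]
in 0 dir 174.59 x at y=.2,.0: 0.62125534 0.6401804 0.2715616979245179 -0.017721480704192313
in 0.018 dir 174.59 x at y=.2,.0: 0.6163614 0.63528645 0.2678522554011197 -0.015815133113379454
out 0 dir 174.51 x at y=.2,.0: 0.64373195 0.6629595 0.27264948527217425 -0.017892492747030322
out 0.018 dir 174.51 x at y=.2,.0: 0.63839805 0.6576257 0.2689189257745285 -0.01598282533740139
side row172 357 365 [array([ 0.60884077, -0.03189838,  0.018     ]), array([ 0.60913589, -0.05445813,  0.018     ])]
(356, 162, 11, 21)
```

```bash
python3 - <<'E'
import cell; print([n for n in dir(cell) if n[0]!='_']); print(getattr(cell,'tip_reach',None))
from m import *
t=grab('top');s=grab('scene')
ex=np.array([.9956,.0942]);ey=np.array([-.0942,.9956]);o=np.array([.6296,.0605])
# egg / jars tops by two views (approx pixel centres)
for n,a,b in(('egg',(219,208),(244,184)),('white',(397.5,162),(409,199)),('ochre',(280,136.5),(322,161))):
    p,e=tri(t,a,s,b);print(n,p.round(3),e.round(4),'jig',(p[:2]-o)@ex,(p[:2]-o)@ey)
# sanity of jig in scene view: projected model points
for q in((0,-.09),(-.0565,-.09),(0,.22),(-.0565,-.114)):
    w=o+q[0]*ex+q[1]*ey; print(q,w.round(3),'top',proj(t,[*w,.018]).round(1),'scene',proj(s,[*w,.018]).round(1))
E
```

```text
['PlanningError', 'get_state', 'grab_frame', 'sign_off', 'tip_reach']
0.014
egg [0.513 0.302 0.027] 0.0002 jig -0.09326128478315251 0.2518471684991917
white [ 0.624 -0.125  0.059] 0.0031 jig -0.023329697638860905 -0.18369827952774545
ochre [0.689 0.16  0.044] 0.0015 jig 0.06873808173396688 0.0929550093378713
(0, -0.09) [ 0.638 -0.029] top [355.3 160.7] scene [375.5 197.4]
(-0.0565, -0.09) [ 0.582 -0.034] top [357.6 182.6] scene [368.2 210.1]
(0, 0.22) [0.609 0.28 ] top [231.3 170.4] scene [271.6 171.2]
(-0.0565, -0.114) [ 0.584 -0.058] top [367.2 181.8] scene [377.3 212.5]
```

Emit:
servo_tool(increments=[0.04, 0.02, -0.043, -0.012, 0, 0, 0.0525, 0.04, 0.02, -0.043, -0.012, 0, 0, 0.0525, 0.04, 0.02, -0.043, -0.012, 0, 0, 0.0525, 0.04, 0.02, -0.043, -0.012, 0, 0, 0.0525, 0.04, 0.02, -0.043, -0.012, 0, 0, 0.0525])

```text
t: 1.02
eef_pos: [0.3198, 0.2607, 0.1851]
tool_rot: [[-0.986, 0.165, 0.001], [0.165, 0.986, 0.0], [-0.001, 0.001, -1.0]]
force: [1.0, 0.2, -0.3]
gripper_width: 0.0402
finger_force: 0.0
```

Emit:
servo_tool(increments=[0.04, 0.02, -0.043, -0.012, 0, 0, 0.0525, 0.04, 0.02, -0.043, -0.012, 0, 0, 0.0525, 0.04, 0.02, -0.043, -0.012, 0, 0, 0.0525, 0.04, 0.02, -0.043, -0.012, 0, 0, 0.0525, 0.04, 0.02, -0.043, -0.012, 0, 0, 0.0525])

```text
t: 1.65
eef_pos: [0.4199, 0.0455, 0.1252]
tool_rot: [[-0.995, -0.096, 0.001], [-0.096, 0.995, 0.0], [-0.001, 0.0, -1.0]]
force: [-0.2, 0.5, 0.2]
gripper_width: 0.0403
finger_force: 0.0
```

Emit:
servo_tool(increments=[0.04, 0, 0, 0, 0, 0, 0, 0.04, 0, 0, 0, 0, 0, 0])

```text
t: 1.9
eef_pos: [0.419, 0.0472, 0.1254]
tool_rot: [[-0.996, -0.093, -0.0], [-0.093, 0.996, 0.001], [0.0, 0.001, -1.0]]
force: [-0.1, 0.3, -0.3]
gripper_width: 0.0402
finger_force: 0.0
```

Emit:
servo_tool(increments=[0.04, 0, 0, -0.04, 0, 0, 0, 0.04, 0, 0, -0.04, 0, 0, 0, 0.04, 0, 0, -0.023, 0, 0, 0, 0.04, 0, 0, 0, 0, 0, 0])

```text
t: 2.4
eef_pos: [0.4169, 0.0484, 0.0207]
tool_rot: [[-0.995, -0.096, -0.004], [-0.096, 0.995, 0.001], [0.004, 0.001, -1.0]]
force: [0.1, 1.1, 0.4]
gripper_width: 0.0403
finger_force: 0.0
```

```bash
python3 - <<'E'
from m import *
w=grab('wrist');t=grab('scene')
a=t['frame'][120:320,160:480]
cv2.imwrite('pics/w1.png',np.vstack([cv2.resize(w['frame'],(448,280)),cv2.resize(a,(448,280))])[:,:,::-1])
print(get_state()['eef_pos'])
E
```

```text
[0.41966571 0.04793017 0.02336119]
```

View pics/w1.png

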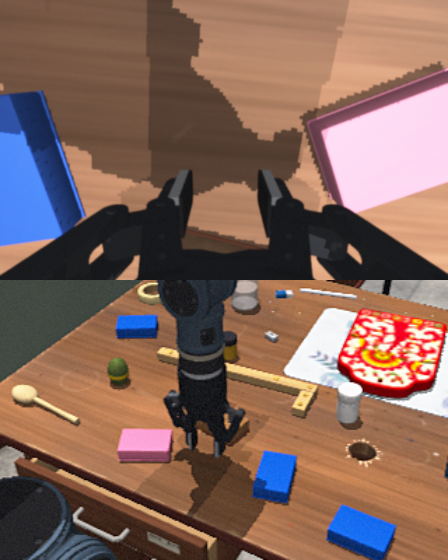

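The wrist view, which looks back toward the robot, shows both fingertips near the table, with the blue and pink blocks clear of them. The scene view shows the fingers in front of the cork block. Pushing along jig +x.

Emit:
servo_tool(increments=[0.04, 0.02, 0.002, 0, 0, 0, 0, 0.04, 0.01, 0.001, 0, 0, 0, 0, 0.04, 0.01, 0.001, 0, 0, 0, 0, 0.04, 0.01, 0.001, 0, 0, 0, 0, 0.04, 0.01, 0.001, 0, 0, 0, 0])

```text
t: 3.12
eef_pos: [0.4796, 0.0531, 0.0223]
tool_rot: [[-0.996, -0.094, -0.001], [-0.094, 0.996, 0.0], [0.001, 0.0, -1.0]]
force: [-0.4, 0.4, 1.2]
gripper_width: 0.0399
finger_force: 0.5
```

Emit:
servo_tool(increments=[0.04, 0.01, 0.001, 0, 0, 0, 0, 0.04, 0.01, 0.001, 0, 0, 0, 0, 0.04, 0.01, 0.001, 0, 0, 0, 0, 0.04, 0.01, 0.001, 0, 0, 0, 0, 0.04, 0, 0, 0, 0, 0, 0])

```text
t: 3.75
eef_pos: [0.5204, 0.0571, 0.0225]
tool_rot: [[-0.996, -0.094, 0.001], [-0.094, 0.996, 0.0], [-0.001, -0.0, -1.0]]
force: [0.1, 0.8, 0.3]
gripper_width: 0.0402
finger_force: 0.0
```

```bash
python3 - <<'E'
from m import *
t=grab('top');s=grab('scene');st=get_state();print(st['eef_pos'],st['force'])
cv2.imwrite('pics/t2.png',np.hstack([cv2.resize(t['frame'][130:250,220:400],None,fx=2.5,fy=2.5,interpolation=2),cv2.resize(s['frame'][150:270,260:400],None,fx=2.5,fy=2.5,interpolation=2)])[:,:,::-1])
E
```

```text
[0.51933978 0.05704104 0.02228644] [-0.24006499 -0.4919133   0.16518929]
```

View pics/t2.png

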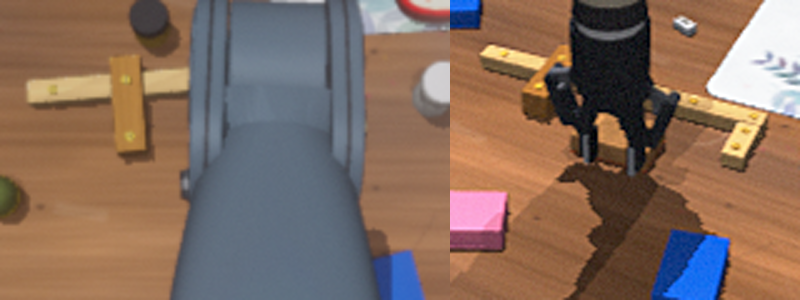

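The block is now square to the fingers and off the fence in the scene view (block at crop (572–662, 150)). The arm hides it in the top view. Continuing the push.

Emit:
servo_tool(increments=[0.04, 0.01, 0.001, 0, 0, 0, 0, 0.04, 0.01, 0.001, 0, 0, 0, 0, 0.04, 0.01, 0.001, 0, 0, 0, 0, 0.04, 0.005, 0.0005, 0, 0, 0, 0, 0.04, 0.003, 0.0003, 0, 0, 0, 0])

```text
t: 4.47
eef_pos: [0.5575, 0.0609, 0.0223]
tool_rot: [[-0.996, -0.094, -0.0], [-0.094, 0.996, -0.0], [0.0, -0.0, -1.0]]
force: [-0.5, -0.2, 0.1]
gripper_width: 0.04
finger_force: 0.5
```

Emit:
servo_tool(increments=[0.04, 0.003, 0.0003, 0, 0, 0, 0, 0.04, 0.002, 0.0002, 0, 0, 0, 0, 0.04, 0.001, 0.0001, 0, 0, 0, 0])

```text
t: 4.85
eef_pos: [0.5632, 0.0614, 0.0223]
tool_rot: [[-0.996, -0.094, -0.0], [-0.094, 0.996, -0.0], [0.0, -0.0, -1.0]]
force: [-2.2, -1.2, -0.1]
gripper_width: 0.0401
finger_force: 1.0
```

Emit:
servo_tool(increments=[0.04, 0.002, 0.0002, 0, 0, 0, 0, 0.04, 0.001, 0.0001, 0, 0, 0, 0, 0.04, 0, 0, 0, 0, 0, 0])

```text
t: 5.22
eef_pos: [0.5633, 0.0614, 0.0222]
tool_rot: [[-0.996, -0.094, -0.006], [-0.094, 0.996, -0.001], [0.006, -0.0, -1.0]]
force: [-7.6, -0.3, 6.2]
gripper_width: 0.0401
finger_force: 4.0
```

Emit:
servo_tool(increments=[0.04, -0.01, -0.001, 0, 0, 0, 0, 0.04, -0.02, -0.002, 0, 0, 0, 0, 0.04, 0, 0, 0.05, 0, 0, 0, 0, 0, 0, 0.05, 0, 0, 0, 0, 0.012, 0.045, 0, 0, 0, 0])

```text
t: 5.85
eef_pos: [0.5525, 0.1023, 0.1286]
tool_rot: [[-0.996, -0.089, 0.013], [-0.089, 0.996, -0.0], [-0.013, -0.001, -1.0]]
force: [0.9, 0.6, -0.1]
gripper_width: 0.0042
finger_force: 0.0
```

Emit:
servo_tool(increments=[0, 0.012, 0.045, 0, 0, 0, 0, 0, 0.013, 0.045, 0, 0, 0, 0, 0, 0.01, 0.04, 0, 0, 0, 0, 0, 0, 0, 0, 0, 0, 0])

```text
t: 6.35
eef_pos: [0.5836, 0.2366, 0.1219]
tool_rot: [[-0.995, -0.098, 0.001], [-0.098, 0.995, 0.001], [-0.001, 0.001, -1.0]]
force: [-0.1, -0.2, -0.6]
gripper_width: 0.0
finger_force: 0.0
```

```bash
python3 - <<'E'
from m import *
t=grab('top');s=grab('scene');w=grab('wrist');st=get_state();print(st['eef_pos'],st['force'],st['gripper_width'])
cv2.imwrite('pics/t3.png',np.vstack([np.hstack([cv2.resize(x['frame'][130:230,240:400],(400,250),interpolation=2) for x in(t,s)]),cv2.resize(w['frame'],(800,320)) ])[:,:,::-1])
E
```

```text
[0.58311299 0.23317817 0.12216548] [-0.30027017  0.59322764  0.41759501] 0.00023267977472897735
```

View pics/t3.png

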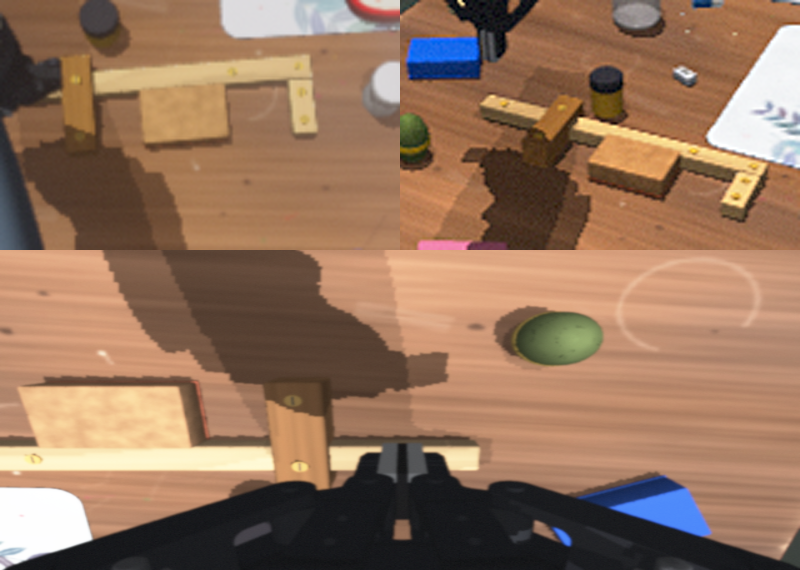

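The block lies flat along the long fence, between side fence and stop, in both views (top crop (185,112), scene crop (632,165)). The wrist view shows the egg clear at right. The fingers are shut beyond the stop, so I descend and push along jig -y.

Emit:
servo_tool(increments=[0, 0, 0, -0.04, 0, 0, 0, 0, 0, 0, -0.04, 0, 0, 0, 0, 0, 0, -0.014, 0, 0, 0, 0, 0, 0, 0, 0, 0, 0])

```text
t: 7.0
eef_pos: [0.5823, 0.2326, 0.0274]
tool_rot: [[-0.996, -0.093, -0.002], [-0.093, 0.996, -0.001], [0.002, -0.001, -1.0]]
force: [0.6, 0.3, 0.4]
gripper_width: 0.0001
finger_force: 0.0
```

Emit:
servo_tool(increments=[0, 0.001, -0.01, 0, 0, 0, 0, 0, 0.001, -0.01, 0, 0, 0, 0, 0, 0.001, -0.01, 0, 0, 0, 0, 0, 0.001, -0.01, 0, 0, 0, 0, 0, 0.001, -0.01, 0, 0, 0, 0])

```text
t: 7.62
eef_pos: [0.5889, 0.1834, 0.0289]
tool_rot: [[-0.996, -0.094, 0.001], [-0.094, 0.996, 0.001], [-0.001, 0.001, -1.0]]
force: [1.1, 2.0, 1.3]
gripper_width: 0.0001
finger_force: 0.9
```

Emit:
servo_tool(increments=[0, 0.001, -0.01, 0, 0, 0, 0, 0, 0.001, -0.01, 0, 0, 0, 0, 0, 0.001, -0.01, 0, 0, 0, 0, 0, 0.001, -0.01, 0, 0, 0, 0, 0, 0.001, -0.01, 0, 0, 0, 0])

```text
t: 8.25
eef_pos: [0.5932, 0.1332, 0.0283]
tool_rot: [[-0.996, -0.094, -0.0], [-0.094, 0.996, 0.0], [0.0, 0.0, -1.0]]
force: [0.1, 1.9, 1.2]
gripper_width: 0.0001
finger_force: 1.3
```

Emit:
servo_tool(increments=[0, 0.001, -0.01, 0, 0, 0, 0, 0, 0.001, -0.01, 0, 0, 0, 0, 0, 0.0005, -0.005, 0, 0, 0, 0, 0, 0.0005, -0.004, 0, 0, 0, 0, 0, 0.0002, -0.002, 0, 0, 0, 0])

```text
t: 8.88
eef_pos: [0.5962, 0.1026, 0.0282]
tool_rot: [[-0.996, -0.094, -0.001], [-0.094, 0.996, 0.0], [0.001, 0.0, -1.0]]
force: [-0.8, 2.4, 2.3]
gripper_width: -0.0
finger_force: 1.3
```

Emit:
servo_tool(increments=[0, 0.0002, -0.003, 0, 0, 0, 0, 0, 0.0002, -0.002, 0, 0, 0, 0, 0, 0, 0, 0, 0, 0, 0])

```text
t: 9.25
eef_pos: [0.5967, 0.0975, 0.0281]
tool_rot: [[-0.996, -0.094, -0.0], [-0.094, 0.996, -0.0], [0.0, -0.0, -1.0]]
force: [-0.6, 1.4, 0.8]
gripper_width: -0.0002
finger_force: 0.9
```

Emit:
servo_tool(increments=[0, 0.0002, -0.002, 0, 0, 0, 0, 0, 0, 0, 0, 0, 0, 0])

```text
t: 9.5
eef_pos: [0.5967, 0.0973, 0.0282]
tool_rot: [[-0.995, -0.095, -0.001], [-0.095, 0.995, 0.004], [0.0, 0.004, -1.0]]
force: [-1.1, 5.5, 1.3]
gripper_width: 0.0
finger_force: 3.0
```

Emit:
servo_tool(increments=[0, 0, -0.002, 0, 0, 0, 0, 0, 0, 0, 0, 0, 0, 0])

```text
t: 9.75
eef_pos: [0.5967, 0.0972, 0.0283]
tool_rot: [[-0.995, -0.096, -0.0], [-0.096, 0.995, 0.007], [-0.0, 0.007, -1.0]]
force: [-0.4, 9.4, 2.0]
gripper_width: 0.0002
finger_force: 5.0
```

Emit:
servo_tool(increments=[0, 0, 0.014, 0, 0, 0, 0, 0, -0.002, 0.02, 0, 0, 0, 0, 0, 0, 0, 0.05, 0, 0, 0, 0, -0.03, 0, 0.05, 0, 0, 0, 0, -0.06, 0, 0.02, 0, 0, 0])

```text
t: 10.38
eef_pos: [0.5084, 0.1282, 0.1522]
tool_rot: [[-0.996, -0.094, 0.008], [-0.094, 0.996, -0.0], [-0.008, -0.001, -1.0]]
force: [-0.6, 0.5, 1.1]
gripper_width: -0.0001
finger_force: 0.0
```

Emit:
servo_tool(increments=[0, -0.05, 0.03, 0, 0, 0, 0, 0, -0.05, 0.03, 0, 0, 0, 0, 0, 0, 0.05, 0, 0, 0, 0, 0, 0, 0, 0, 0, 0, 0])

```text
t: 10.88
eef_pos: [0.4045, 0.2402, 0.1479]
tool_rot: [[-0.995, -0.099, 0.001], [-0.099, 0.995, -0.0], [-0.001, -0.0, -1.0]]
force: [0.5, -0.7, -0.4]
gripper_width: -0.0002
finger_force: 0.0
```

```bash
python3 - <<'E'
from m import *
t=grab('top');s=grab('scene');st=get_state();print(st['eef_pos'])
cv2.imwrite('pics/t4.png',np.vstack([cv2.resize(t['frame'][125:200,260:420],(640,300),interpolation=2),cv2.resize(s['frame'][165:237,280:433],(640,300),interpolation=2)])[:,:,::-1])
for n,a,b in(('egg',(219,208),(244,184)),):print(t['frame'][208,219],s['frame'][184,244])
E
```

```text
[0.40557212 0.23804394 0.14809755]
[102 113  63] [65 79 39]
```

View pics/t4.png

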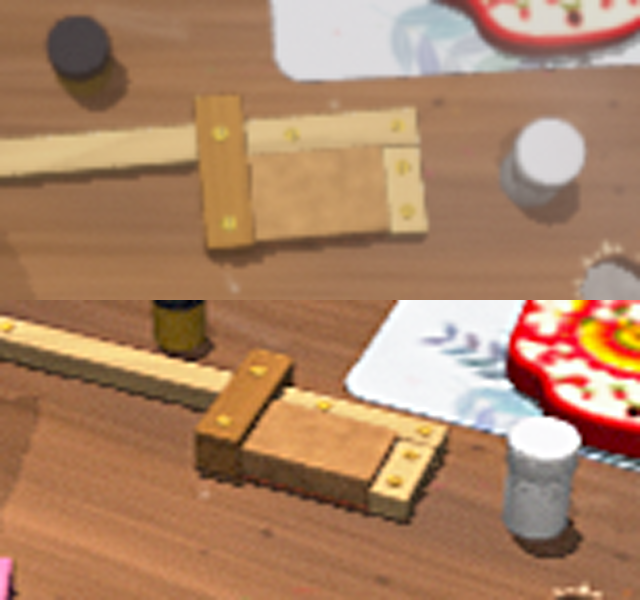

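Both views show the block enclosed on three sides with no visible gap (top crop (320,192)), and the jars and egg have not moved. I'll do one gentle seating press against the long fence to be certain.

Emit:
servo_tool(increments=[0.03, 0.026, -0.046, 0, 0, 0, 0, 0.03, 0.026, -0.046, 0, 0, 0, 0, 0.03, 0.026, -0.046, 0, 0, 0, 0, 0.03, 0.026, -0.046, 0, 0, 0, 0, 0.03, 0.025, -0.046, 0, 0, 0, 0])

```text
t: 11.6
eef_pos: [0.5356, 0.0044, 0.1482]
tool_rot: [[-0.996, -0.092, 0.0], [-0.092, 0.996, -0.001], [-0.0, -0.001, -1.0]]
force: [1.6, 0.5, 0.4]
gripper_width: 0.0298
finger_force: 0.0
```

Emit:
servo_tool(increments=[0.03, 0, 0, -0.05, 0, 0, 0, 0.03, 0, 0, -0.05, 0, 0, 0, 0.03, 0, 0, -0.026, 0, 0, 0, 0.03, 0, 0, 0, 0, 0, 0])

```text
t: 12.1
eef_pos: [0.5319, 0.0065, 0.019]
tool_rot: [[-0.996, -0.092, -0.007], [-0.092, 0.996, 0.0], [0.007, 0.001, -1.0]]
force: [-0.3, 0.1, 0.5]
gripper_width: 0.0302
finger_force: 0.0
```

Emit:
servo_tool(increments=[0.03, 0.01, 0.001, 0, 0, 0, 0, 0.03, 0.01, 0.001, 0, 0, 0, 0, 0.03, 0.005, 0.0005, 0, 0, 0, 0, 0.03, 0.003, 0.0003, 0, 0, 0, 0, 0.03, 0, 0, 0, 0, 0, 0])

```text
t: 12.72
eef_pos: [0.563, 0.0106, 0.0222]
tool_rot: [[-0.996, -0.094, 0.0], [-0.094, 0.996, -0.0], [-0.0, -0.0, -1.0]]
force: [-0.5, -0.1, -0.9]
gripper_width: 0.0299
finger_force: 0.0
```

Emit:
servo_tool(increments=[0.03, 0.003, 0.0003, 0, 0, 0, 0, 0.03, 0.002, 0.0002, 0, 0, 0, 0, 0.03, 0.002, 0.0002, 0, 0, 0, 0, 0.03, 0.001, 0.0001, 0, 0, 0, 0, 0.03, 0, 0, 0, 0, 0, 0])

```text
t: 13.35
eef_pos: [0.5682, 0.0112, 0.0219]
tool_rot: [[-0.996, -0.094, -0.006], [-0.094, 0.996, -0.001], [0.006, -0.0, -1.0]]
force: [-6.1, -1.3, 5.0]
gripper_width: 0.03
finger_force: 3.3
```

Emit:
servo_tool(increments=[0.03, -0.01, -0.001, 0, 0, 0, 0, 0.03, -0.03, -0.003, 0, 0, 0, 0, 0.03, 0, 0, 0.05, 0, 0, 0, 0.03, -0.03, 0.03, 0.05, 0, 0, 0, 0.03, -0.04, 0.04, 0.02, 0, 0, 0])

```text
t: 13.98
eef_pos: [0.464, 0.0761, 0.1433]
tool_rot: [[-0.996, -0.092, 0.008], [-0.092, 0.996, 0.001], [-0.008, -0.0, -1.0]]
force: [0.2, 0.8, -0.1]
gripper_width: 0.0301
finger_force: 0.0
```

Emit:
servo_tool(increments=[0.03, -0.03, 0.05, 0, 0, 0, 0, 0.03, -0.02, 0.05, 0, 0, 0, 0, 0.03, 0, 0.05, 0, 0, 0, 0, 0.03, 0, 0, 0, 0, 0, 0, 0.03, 0, 0, 0, 0, 0, 0])

```text
t: 14.6
eef_pos: [0.412, 0.2256, 0.1396]
tool_rot: [[-0.996, -0.095, 0.0], [-0.095, 0.996, -0.001], [-0.0, -0.001, -1.0]]
force: [-0.1, 0.5, -0.3]
gripper_width: 0.0297
finger_force: 0.0
```

```bash
python3 - <<'E'
from m import *
t=grab('top');s=grab('scene');st=get_state();print(st['t'],st['eef_pos'],st['force'])
cv2.imwrite('pics/t5.png',np.vstack([cv2.resize(t['frame'][125:225,200:420],(660,300),interpolation=2),cv2.resize(s['frame'][155:237,230:410],(660,300),interpolation=2)])[:,:,::-1])
E
```

```text
14.7 [0.41232089 0.22489325 0.13959462] [ 0.39487779  0.00938152 -0.95159259]
```

View pics/t5.png

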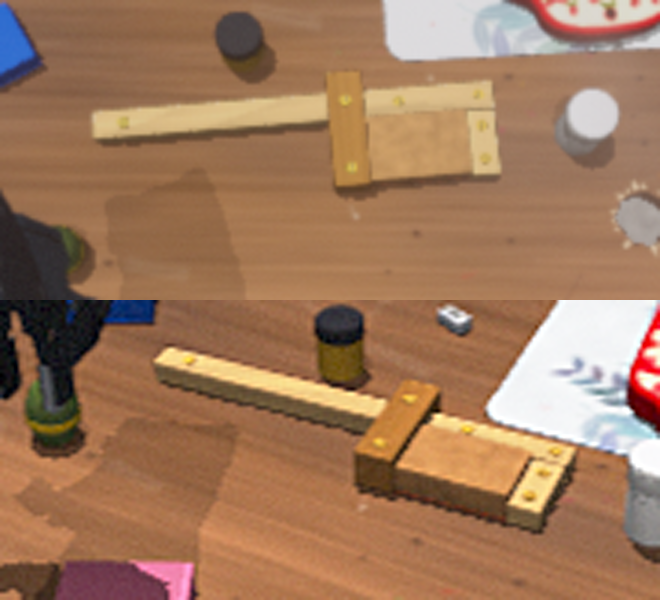

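The block is trapped with no visible gap at the fence, side fence or stop (top crop (418,145)). The jars and egg are in place, and the gripper is clear in the air, about 0.1 m from the egg.

```bash
python3 -c "from cell import *; print(sign_off())"
```

```text
the job is handed in; nothing more can be done
None
```

The cork block lies flat against the long fence, trapped between the side fence and the sliding stop with no gap visible in either camera view; the jars and egg look unmoved, and I handed the job in at about 15 s.

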